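# Snap the terminal block's clear cover shut

### The job

Close the clear snap-fit cover of the terminal block: with the fingertips, press down each rim flap that still stands up, one side after the other, until all four have clicked shut and lie flush. Only press, do not grip or lift anything; keep the block where it stands, leave the small insulator standing on the cover and the other things on the bench alone, and finish clear of everything.

Things in the scene. Friction and masses are not known exactly. Their poses are not given: they have to be found in the camera images.
- block: Terminal block, 0.9 kg, loose on the bench. Black base 150 (x) x 200 (y) x 12 mm, housing 132 x 182 mm up to 42 mm, clear snap-fit cover. Origin: centre of underside; z up. The cover's fixed middle panel is 64 x 112 mm, top at 60 mm; on each of its 4 edges a clear flap with a grey outer bar is hinged at 58 mm height and reaches 35 mm out; corners open.
- flap_front (a joint): Angle (rad) of the rim flap on the robot-side long edge (-x of the block): 0 = shut, flush; about 0.23 = open, bar 7 mm high. Pushed down at its bar it resists with up to 9 N; past half way (0.105) it snaps home and stays; let go earlier it springs open. Hard stop at 0. Open at the start.
- pad_front (a point): Place to press the flap on the robot-side long edge (-x of the block): middle of the top of its grey outer bar (12 mm wide, 108 mm long), 29 mm from the hinge, 61 mm from the block's centre. Moves with the flap: 62 mm above the bench when shut, 69 mm when open. Its x axis points outwards.
- flap_back (a joint): Angle (rad) of the rim flap on the long edge away from the robot (+x of the block): 0 = shut, flush; about 0.23 = open, bar 7 mm high. Pushed down at its bar it resists with up to 9 N; past half way (0.105) it snaps home and stays; let go earlier it springs open. Hard stop at 0. Open at the start.
- pad_back (a point): Place to press the flap on the long edge away from the robot (+x of the block): middle of the top of its grey outer bar (12 mm wide, 108 mm long), 29 mm from the hinge, 61 mm from the block's centre. Moves with the flap: 62 mm above the bench when shut, 69 mm when open. Its x axis points outwards.
- flap_left (a joint): Angle (rad) of the rim flap on the short edge at the robot's left (+y of the block): 0 = shut, flush; about 0.23 = open, bar 7 mm high. Pushed down at its bar it resists with up to 9 N; past half way (0.105) it snaps home and stays; let go earlier it springs open. Hard stop at 0. May already be shut at the start.
- pad_left (a point): Place to press the flap on the short edge at the robot's left (+y of the block): middle of the top of its grey outer bar (12 mm wide, 60 mm long), 29 mm from the hinge, 85 mm from the block's centre. Moves with the flap: 62 mm above the bench when shut, 69 mm when open. Its x axis points outwards.
- flap_right (a joint): Angle (rad) of the rim flap on the short edge at the robot's right (-y of the block): 0 = shut, flush; about 0.23 = open, bar 7 mm high. Pushed down at its bar it resists with up to 9 N; past half way (0.105) it snaps home and stays; let go earlier it springs open. Hard stop at 0. May already be shut at the start.
- pad_right (a point): Place to press the flap on the short edge at the robot's right (-y of the block): middle of the top of its grey outer bar (12 mm wide, 60 mm long), 29 mm from the hinge, 85 mm from the block's centre. Moves with the flap: 62 mm above the bench when shut, 69 mm when open. Its x axis points outwards.
- insulator: Small ribbed brown insulator, 24 mm diameter, 30 mm tall, 0.04 kg, standing loose on the cover's clear middle panel. Origin: centre of its underside. It must stay standing there.
- insulator2: Larger ribbed brown insulator, 36 mm diameter, 45 mm tall, standing loose on the bench to the left of the block. Origin: centre of its underside.
- lug: Copper cable lug, about 75 mm long, 22 mm wide, 18 mm high, lying on the bench to the right of the block. Origin: on the bench near its middle.
- screwdriver: Screwdriver lying on the bench at the left. Origin on the bench under it.
- wrench: Steel wrench lying on the bench at the right. Origin on the bench under it.
- tape: Black tape roll, 68 mm diameter, 19 mm tall, lying flat on the bench. Origin: centre of its underside.
- bolt: Steel bolt standing on its head on the bench, head 24 mm diameter, 45 mm tall. Origin: centre of its underside.

How it is judged:
By the outcome, as a careful person would: the job done as asked, in the order asked, and still so for the second after the job is handed in, with the robot touching nothing.
It also fails if it takes over 51 s, if anything falls off the work surface, if the arm or the gripper's body presses on something with over 40 N, if the wrist force passes 120 N, or if a joint passes its speed limit or range.

### The arm

A 6-joint arm with a two-finger parallel gripper is mounted at the origin on the work surface. World frame = base frame: x ahead of the robot, y to its left, z up, the work surface at z = 0. Lengths are in m, angles in rad, forces in N, time in s.
With the tool pointing down it reaches from about 0.325 to 0.9 m from the base axis. Payload 6.1 kg.
Tool frame: the origin (TCP) lies midway between the tips of the shut fingers; the grasp point (between the pads) lies 19 mm behind it; x points along the fingers, y is the direction in which the jaws open and shut, and the axes are right-handed (so a half turn about x gives the same grasp; the last joint's range is limited). The gripper opens to 85 mm and grips with 20 to 120 N. Pads are 22 mm wide; open, the fingers measure 114 mm over their backs; the gripper's body (76 mm by 85 mm) begins 54 mm behind the grasp point. The pads swing forward as they close: fully open they stand 13 mm farther back than shut.
Start: joints at [-1.396, 0.22, 1.526, -0, 1.395, -0.126], TCP at [0.185, -0.597, 0.231] pointing down, gripper open.
Joint ranges: [-2.98, 2.98], [-0.91, 2.08], [0.09, 2.57], [-1.24, 4.39], [0.2, 2.65], [-2.68, 2.68]. Speed limits (rad/s): [2.57, 2.57, 3.01, 3.14, 3.14, 3.14].

### API

Orientations are given as [roll, pitch, yaw] about the fixed x, y, z axes, in that order (R = Rz(yaw) Ry(pitch) Rx(roll)).
In Python, from plant import movep, move_l, set_joints, gripper_to, hold, inverse_kinematics, observe, get_image, get_calibration, Unreachable, job_done gives the robot as it stands. Calls block until the motion is done:
- movep(position, orientation): joint-space move of the TCP to a pose.
- move_l(position, feed=0.15, rotation=None, max_force=None): straight line of the TCP; rotation=None keeps the orientation; feed is the mean speed in m/s. With max_force (N) it stops when the force on the tool has changed by that much, and returns True; else False.
- set_joints(angles): joint-space move.
- gripper_to(opening, f_grip=None): finger opening in m; f_grip is the grip in N (None keeps the last); returns when the fingers have stopped.
- hold(seconds).
- inverse_kinematics(position, orientation): joint angles nearest the present ones, or None.
- observe(): the state.
- get_image(name): name is "scene" or "top"; returns (picture, depth): 400x640x3 uint8, red, green, blue; 400x640 float32, m along the optical axis (not along the pixel's ray), 0 where there is no reading.
- get_calibration(name): a dict with "intrinsics" (3x3 intrinsics, pixels), "world_from_camera" (4x4, takes a point from camera to world coordinates). Camera axes: x right, y down, z forward; pixel columns grow to the right and rows downward; lengths in m; the calibration is good to about 2 mm. A picture is of the moment at which its call begins. get_calibration takes no time and is no camera call.
A pose or a line that the arm cannot do raises Unreachable and nothing moves.
- job_done(): hands the job in, once; it reports no verdict.
The state is a dict: "time_s": time; "q": joint angles; "joint_velocities": joint speeds; "joint_torque": joint torques, N m; "eef_pos": TCP position; "tcp_rot": TCP orientation; "ft_force": force on the tool from outside, world axes, zero at the start; "torque": the same for the moment, N m; "opening": finger opening in m.
Only numpy, scipy, OpenCV 4.12 (cv2) and the standard library are available. Lean on these libraries where they do the work, as an engineer would, in place of code of your own. Each camera call takes 0.05 s, during which the arm holds its last target.

## Working session

There is one attempt and no reset: what is moved stays moved. The work goes in short steps, each a Python script; the robot and the scene stay as the last script left them, time stands still between calls to the robot, and variables do not carry over. Pictures are saved under pics/ and viewed, and the job is handed in when it is done.

```bash
mkdir -p pics
cat > h.py <<'E'
import numpy as np, cv2
from plant import *
def snap(n,tag):
    im,d=get_image(n); cv2.imwrite(f"pics/{tag}.png",im[:,:,::-1]); np.save(f"pics/{tag}.npy",d); return im,d
def cloud(n,d):
    c=get_calibration(n);K=np.array(c["intrinsics"]);T=np.array(c["world_from_camera"])
    v,u=np.mgrid[0:400,0:640]
    P=np.stack([(u-K[0,2])/K[0,0]*d,(v-K[1,2])/K[1,1]*d,d],-1)
    return P@T[:3,:3].T+T[:3,3]
E
python3 - <<'E'
from h import *
for n in("scene","top"):
    im,d=snap(n,n+"0"); print(n,np.round(get_calibration(n)["world_from_camera"],3).tolist())
o=observe();print(o["time_s"],o["tcp_rot"],o["ft_force"])
E
```

```text
scene [[-0.146, 0.847, -0.511, 1.321], [0.989, 0.128, -0.071, 0.081], [0.006, -0.516, -0.857, 1.318], [0.0, 0.0, 0.0, 1.0]]
top [[-0.024, -0.986, 0.167, 0.314], [-1.0, 0.025, 0.003, -0.016], [-0.007, -0.167, -0.986, 1.518], [0.0, 0.0, 0.0, 1.0]]
0.1 [-1.71884002  1.56901332  1.72350364] [-0.10802441 -0.40488666 -0.05030251]
```

View pics/scene0.png

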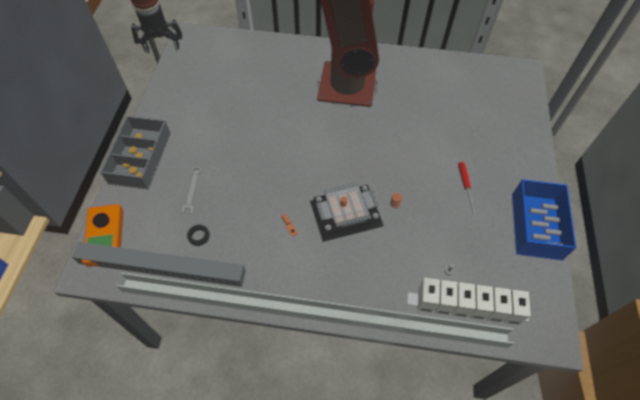

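View pics/top0.png

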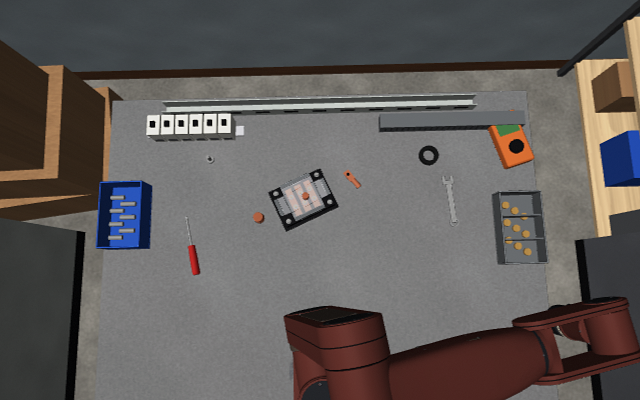

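The scene view shows the block at about (347,210), with the insulator on it at (343,201). In the top view the block is at (304,200), rotated, with the insulator at (305,196), the larger insulator at (258,217) and the lug at (353,180). Next I'll zoom in and measure.

Run:
```python
from h import *
im=cv2.imread("pics/top0.png");d=np.load("pics/top0.npy")
cv2.imwrite("pics/topz.png",cv2.resize(im[155:245,240:370],None,fx=6,fy=6,interpolation=cv2.INTER_CUBIC))
i2=cv2.imread("pics/scene0.png");cv2.imwrite("pics/scz.png",cv2.resize(i2[165:255,285:415],None,fx=6,fy=6,interpolation=cv2.INTER_CUBIC))
for n in("top","scene"):
    d=np.load(f"pics/{n}0.npy");P=cloud(n,d)
    W=P[150:260,240:415]
    z=W[...,2];m=(z>0.006)&(z<.12)
    w=W[m];k=np.hypot(*(w[:,:2]-[0.55,0.03]).T)<.25
    hs=W[np.abs(z)<.006]
    print(n,len(w),"bench med",np.median(hs[:,2]),w[k].min(0),w[k].max(0))
    # base mask: connected component
    full=((P[...,2]>0.006)&(P[...,2]<.12)).astype(np.uint8)
    nn,l,s,c=cv2.connectedComponentsWithStats(full)
    for i in range(1,nn):
        if 20<s[i,4]<6000:
            p=P[l==i];r=cv2.minAreaRect(p[:,:2].astype(np.float32)*1000)
            if p[:,0].min()>.3: print(s[i].tolist(),np.round(c[i]),np.round(r[0],1),np.round(r[1],1),round(r[2],1),"zmax",p[:,2].max().round(4))
```

```text
top 3029 bench med -0.0006976543193250029 [ 0.36134534 -0.21861952  0.00600548] [0.74252999 0.27912345 0.09501743]
[0, 48, 34, 117, 2549] [ 18. 110.] [ 899.4 1041.1] [ 94.5 388. ] 78.5 zmax 0.12
[146, 94, 331, 48, 5702] [269. 114.] [862.6  27.8] [1159.8  162.1] 89.9 zmax 0.1092
[378, 110, 156, 59, 3852] [471. 129.] [ 762.3 -469.2] [216.7 520.6] 0.6 zmax 0.064
[418, 146, 20, 19, 215] [428. 155.] [ 710.9 -376.6] [65.3 65.3] 86.9 zmax 0.0265
[205, 155, 8, 8, 36] [209. 158.] [714.6 387.9] [17.3 21.4] 16.4 zmax 0.0526
[268, 169, 70, 62, 2494] [302. 199.] [569.1  63.5] [155.7 203.7] 24.1 zmax 0.095
[348, 175, 13, 13, 63] [354. 181.] [ 627.1 -114.6] [52.9 20.8] 31.6 zmax 0.0256
[446, 176, 7, 21, 51] [449. 186.] [ 600.8 -444.6] [18.  71.1] 82.3 zmax 0.0146
[95, 181, 57, 69, 2639] [122. 214.] [520.  659.6] [145.8 220.9] 89.3 zmax 0.0973
[491, 190, 57, 75, 2462] [519. 226.] [ 455.5 -657.5] [145.2 252.8] 89.9 zmax 0.0797
[447, 197, 7, 11, 29] [451. 202.] [ 544.1 -446.6] [38.  16.7] 10.2 zmax 0.0159
[450, 208, 8, 14, 40] [453. 215.] [ 499.8 -453.2] [24.3 45.5] 85.4 zmax 0.016
[253, 212, 11, 11, 
[... 526 characters left out ...]
[346. 211.] [560.6  62.1] [168.3 213.9] 24.5 zmax 0.0943
[389, 191, 14, 17, 145] [396. 200.] [495.7 203.7] [62.4 33.4] 35.7 zmax 0.053
[72, 204, 174, 83, 5179] [144. 253.] [ 749.9 -477.6] [224.  536.4] 0.9 zmax 0.0649
[282, 214, 9, 15, 69] [286. 220.] [ 623.9 -121.7] [44.  19.4] 38.5 zmax 0.0256
[187, 224, 23, 22, 297] [198. 235.] [ 711.5 -380.7] [74.3 67.2] 13.9 zmax 0.0278
[290, 224, 8, 13, 37] [293. 231.] [652.  -99.8] [38.  21.9] 36.6 zmax 0.0134
[445, 264, 10, 11, 70] [450. 269.] [718.9 383.8] [23.2 21.1] 51.2 zmax 0.0504
[116, 273, 399, 75, 5129] [316. 310.] [891.9  -2.4] [1101.5   62.4] 90.0 zmax 0.0583
[407, 277, 124, 49, 3855] [472. 301.] [802.  436.5] [340.3 111.2] 89.6 zmax 0.1106
```

View pics/topz.png

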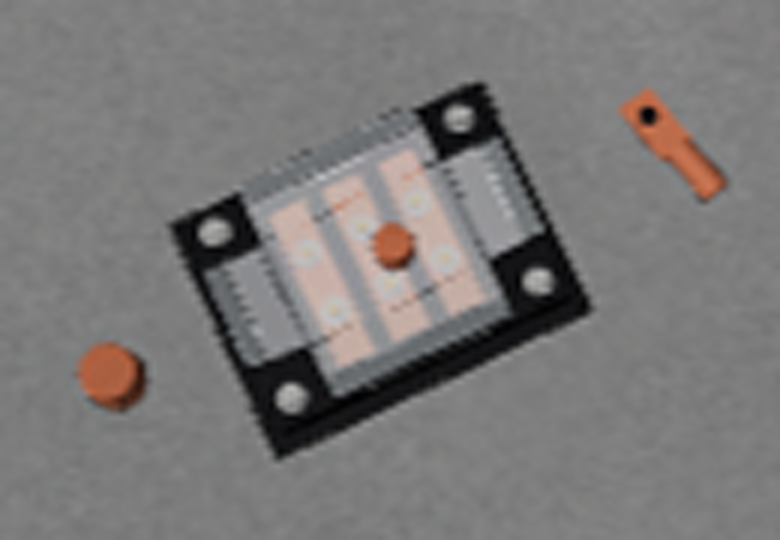

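View pics/scz.png

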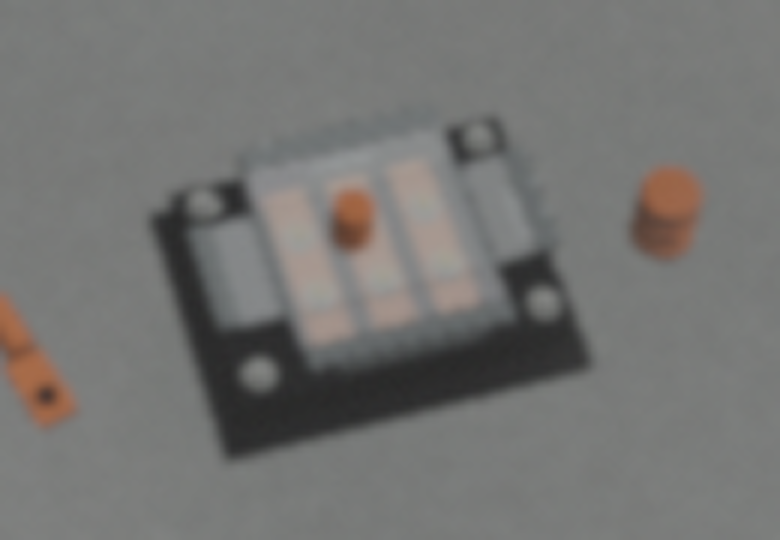

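Run:
```python
from h import *
for n,box in(("top",(155,245,255,345)),("scene",(170,255,300,395))):
    P=cloud(n,np.load(f"pics/{n}0.npy"));a,b,c,e=box
    p=P[a:b,c:e].reshape(-1,3)
    p=p[(p[:,2]>.006)&(p[:,2]<.12)]
    for c0,yaw in(((.567,.0635),np.radians(24.3)),):
        R=np.array([[np.cos(yaw),np.sin(yaw)],[-np.sin(yaw),np.cos(yaw)]])
        q=(p[:,:2]-c0)@R.T*1000; z=p[:,2]*1000
        low=(z<25)&(np.abs(q[:,0])<90)&(np.abs(q[:,1])<115)
        print(n,"base ext",np.percentile(q[low],[1,99],axis=0).round(1).tolist())
        for lab,s in(("x",0),("y",1)):
            o=1-s
            for lo in range(-96,96,6):
                m=(q[:,s]>=lo)&(q[:,s]<lo+6)&(np.abs(q[:,o])<(45 if s==0 else 25))
                if m.sum()>2: print(lab,lo+3,m.sum(),np.median(z[m]).round(1),np.percentile(z[m],[10,90]).round(1))
        hi=z>80; print("ins",np.median(q[hi],0),np.median(p[hi],0),hi.sum())
```

```text
top base ext [[-80.6, -105.3], [78.3, 100.0]]
x -87 3 6.0 [6. 7.]
x -75 30 11.6 [ 7.5 15.8]
x -69 87 18.6 [ 9.  64.6]
x -63 62 67.1 [26.6 71.4]
x -57 45 65.9 [63.5 71.6]
x -51 48 61.7 [58.1 66.3]
x -45 48 61.6 [58.2 64.9]
x -39 47 59.9 [55.1 64.3]
x -33 49 59.7 [53.9 64.1]
x -27 47 59.5 [55.4 63.7]
x -21 46 58.6 [55.  64.2]
x -15 54 60.0 [56.1 80. ]
x -9 52 60.9 [56.8 87.4]
x -3 48 62.6 [56.5 89.6]
x 3 41 60.5 [54.5 87.7]
x 9 41 59.6 [55.9 62.8]
x 15 49 59.3 [55.5 62.9]
x 21 50 59.3 [56.3 62.2]
x 27 44 58.6 [55.  63.1]
x 33 48 59.2 [51.8 62.9]
x 39 53 61.0 [56.4 64.4]
x 45 48 61.3 [55.7 65.3]
x 51 51 62.8 [58.7 66.6]
x 57 51 66.9 [63.3 71.8]
x 63 39 67.4 [64.7 72.3]
y -93 6 58.4 [11.6 60. ]
y -87 26 62.7 [58.1 65.8]
y -81 26 62.2 [59.  66.5]
y -75 25 57.9 [53.8 62.4]
y -69 26 58.1 [54.4 63.2]
y -63 26 58.4 [54.8 62.8]
y -57 26 57.8 [37.2 62.2]
y -51 26 58.1 [54.1 62.5]
y -45 27 60.2 [55.4 63.7]
y -39 26 60.5 [54.5 65.6]
y -33 27 60.3 [57.  64.9]
y -27 26 59.6 [52.8 64.9]
y -21 24 61.7 [56.6 78. ]
y -15 28 63.6 [58.  90.6]
y -9 26 68.5 [56.7 91.7]
y -3 28 61.6 [56.1 87.9]
y 3 27 60.7 
[... 1336 characters left out ...]
y -57 29 59.6 [52.7 62.7]
y -51 29 60.7 [56.8 65.4]
y -45 28 60.5 [57.3 63.9]
y -39 26 60.8 [58.8 63.9]
y -33 25 60.9 [57.6 65. ]
y -27 30 61.3 [57.7 64.5]
y -21 36 65.1 [59.  90.9]
y -15 32 75.4 [60.5 91.6]
y -9 29 74.2 [59.6 91.7]
y -3 25 63.9 [58.3 89.5]
y 3 20 60.7 [57.2 63.3]
y 9 28 60.8 [58.  63.5]
y 15 27 61.6 [58.4 63.5]
y 21 23 60.5 [57.7 64. ]
y 27 29 61.4 [57.9 65. ]
y 33 22 59.6 [57.6 63.4]
y 39 32 60.7 [57.5 64.3]
y 45 29 60.4 [57.9 64.3]
y 51 24 60.7 [58.3 62.7]
y 57 28 61.1 [56.4 63.9]
y 63 31 61.5 [54.7 64.9]
y 69 28 61.5 [57.6 64.6]
y 75 35 63.7 [59.9 67.2]
y 81 33 65.6 [50.  69.1]
y 87 19 66.6 [58.7 69.6]
ins [ -3.51918985 -13.23831704] [0.56957108 0.04961656 0.08943099] 47
```

```bash
cat > meas.py <<'E'
from h import *
from scipy.optimize import least_squares
def meas(N=6,c0=(.567,.0635),yaw=np.radians(24.3)):
    R=np.array([[np.cos(yaw),np.sin(yaw)],[-np.sin(yaw),np.cos(yaw)]])
    out={}
    for n in("top","scene"):
        D=np.array([get_image(n)[1] for _ in range(N)]);D[D==0]=np.nan
        d=np.nanmedian(D,0);P=cloud(n,d);p=P[150:260,235:415].reshape(-1,3)
        r=np.hypot(*(p[:,:2]-c0).T)
        b=p[(np.abs(p[:,2])<.008)&(r>.13)&(r<.25)]
        A=np.c_[b[:,:2],np.ones(len(b))];k=np.linalg.lstsq(A,b[:,2],rcond=None)[0]
        z=(p[:,2]-np.c_[p[:,:2],np.ones(len(p))]@k)*1000
        q=(p[:,:2]-c0)@R.T*1000
        out[n]=(q,z,p)
        base=(z>8)&(z<14)&(np.abs(q[:,0])<95)&(np.abs(q[:,1])<120)
        top=(z>54)&(z<76)&(np.abs(q[:,0])<90)&(np.abs(q[:,1])<110)
        e=lambda v:(np.percentile(v,[.5,99.5])).round(1)
        print(n,"plane",k.round(4),"cover x ext",e(q[top,0]),"y ext",e(q[top,1]))
        r=cv2.minAreaRect(q[base].astype(np.float32));print(" base",np.round(r[0],1),np.round(r[1],1),round(r[2],1))
        for lab,s,sg in(("front",0,-1),("back",0,1),("left",1,1),("right",1,-1)):
            h=35 if s==0 else 59
            u=q[:,s]*sg
            m=(u>h-5)&(u<h+42)&(np.abs(q[:,1-s])<(40 if s==0 else 22))&(z>50)&(z<76)
            print(" ",lab,[(x,float(np.median(z[m&(np.abs(u-h+0-x)<3)]).round(1)) if (m&(np.abs(u-h-x)<3)).any() else None) for x in(3,9,15,21,25,29,33)])
        hi=(z>86)&(z<97);print(" ins",np.median(q[hi],0).round(1))
    return out
if __name__=="__main__": meas(); print(observe()["time_s"])
E
python3 meas.py
```

```text
top plane [ 0.0003 -0.0003 -0.001 ] cover x ext [-67.9  63.8] y ext [-88.8  89.8]
 base [-0.5  0.2] [199.9 150.4] 90.0
  front [(3, 60.5), (9, 62.0), (15, 63.0), (21, 67.2), (25, 68.4), (29, 68.3), (33, 64.5)]
  back [(3, 60.7), (9, 62.2), (15, 63.6), (21, 67.2), (25, 67.9), (29, 68.7), (33, 67.8)]
  left [(3, 60.1), (9, 60.8), (15, 61.5), (21, 64.4), (25, 66.2), (29, 66.6), (33, 64.6)]
  right [(3, 59.9), (9, 59.9), (15, 59.7), (21, 61.9), (25, 63.2), (29, 63.9), (33, 64.4)]
 ins [ -4.7 -10.3]
scene plane [-0.     -0.0007  0.0008] cover x ext [-65.9  66.1] y ext [-92.8  86.4]
 base [-0.8 -2.6] [199.5 150.8] 89.9
  front [(3, 60.7), (9, 62.1), (15, 63.7), (21, 66.1), (25, 68.2), (29, 68.9), (33, 68.3)]
  back [(3, 61.0), (9, 62.2), (15, 63.7), (21, 67.5), (25, 68.0), (29, 64.5), (33, 61.3)]
  left [(3, 61.0), (9, 62.0), (15, 62.5), (21, 65.6), (25, 65.9), (29, 66.2), (33, None)]
  right [(3, 59.9), (9, 59.6), (15, 59.9), (21, 61.1), (25, 63.4), (29, 63.5), (33, 62.8)]
 ins [ -4.8 -13.1]
0.7
```

Measured: front and back stand fully open (bar about 68.5 mm), left stands partly open (about 66 mm), and right is shut (about 63 mm). The base fit is 200 x 150 mm, which matches the given size. I'll press front, back and left, with the fingers shut and the jaw axis along each bar.

```bash
cat > press.py <<'E'
from h import *
from scipy.spatial.transform import Rotation as Ro
yaw=np.radians(24.2);cy,sy=np.cos(yaw),np.sin(yaw);B=np.array([[cy,-sy],[sy,cy]])
C=np.array([.567,.0635])+B@np.array([-.0007,-.0012])
def pt(bx,by,z): return np.r_[C+B@np.array([bx,by]),z]
def rot(a):
    best=None
    for k in(0,np.pi):
        x=np.array([0,0,-1.]);y=np.array([np.cos(a+k),np.sin(a+k),0]);
        e=Ro.from_matrix(np.c_[x,y,np.cross(x,y)]).as_euler("xyz")
        q=inverse_kinematics(pt(0,0,.15),e)
        if q is not None and (best is None or abs(q[5])<best[0]): best=(abs(q[5]),e,q)
    return best
PADS={"front":(-.061,0,yaw+np.pi/2),"back":(.061,0,yaw+np.pi/2),"left":(0,.085,yaw),"right":(0,-.085,yaw)}
def press(n,F=20):
    bx,by,a=PADS[n];e=rot(a)[1]
    movep(pt(bx,by,.125),e); move_l(pt(bx,by,.078),feed=.12); hold(.2)
    f0=observe()["ft_force"]
    z=.078; hit=False
    while z>.0575 and not hit:
        z-=.0025; hit=move_l(pt(bx,by,z),feed=.02,max_force=F)
        o=observe();print(n,round(o["eef_pos"][2],4),(np.array(o["ft_force"])-f0).round(1),hit,round(o["time_s"],2))
        if (np.array(o["ft_force"])-f0)[2]>F: break
    move_l(pt(bx,by,.125),feed=.15)
E
python3 - <<'E'
from press import *
for n,(a,b,c) in PADS.items(): print(n,pt(a,b,.07).round(3),rot(c)[1:])
gripper_to(0.0)
press("front")
o=observe();print(o["time_s"],o["opening"])
E
```

```text
front [0.511 0.037 0.07 ] (array([2.71922297, 1.57079633, 0.        ]), array([-2.91259967e-02,  1.62408657e-01,  1.75106016e+00, -4.44089210e-16,
        1.22812384e+00,  1.11930065e+00]))
back [0.622 0.087 0.07 ] (array([2.71922297, 1.57079633, 0.        ]), array([-2.91259967e-02,  1.62408657e-01,  1.75106016e+00, -4.44089210e-16,
        1.22812384e+00,  1.11930065e+00]))
left [0.532 0.14  0.07 ] (array([1.14842665, 1.57079633, 0.        ]), array([-2.91259967e-02,  1.62408657e-01,  1.75106016e+00, -4.44089210e-16,
        1.22812384e+00, -4.51495676e-01]))
right [ 0.602 -0.015  0.07 ] (array([1.14842665, 1.57079633, 0.        ]), array([-2.91259967e-02,  1.62408657e-01,  1.75106016e+00, -4.44089210e-16,
        1.22812384e+00, -4.51495676e-01]))
front 0.0755 [ 0.5 -1.5 -0.7] False 5.03
front 0.0728 [-0.6 -0.4 -1. ] False 5.31
front 0.0703 [-0.   0.4 -1.1] False 5.58
front 0.0687 [-2.1 -0.9  5.8] False 5.86
front 0.0662 [-5.2 -2.3  8.3] False 6.13
front 0.0629 [ 0.5 -0.4 -0.8] False 6.41
front 0.0618 [-2.  -1.4  7.7] True 6.62
7.2 0.00038626842283079164<sys>:0: UserWarning: Gimbal lock detected. Setting third angle to zero since it is not possible to uniquely determine all angles.
<stdin>:4: UserWarning: Gimbal lock detected. Setting third angle to zero since it is not possible to uniquely determine all angles.
```

Front snapped: contact came at about 69 mm, the force peaked at about 8–10 N and dropped, and it hit a hard stop at 62 mm. Next is back.

```bash
python3 -W ignore - <<'E'
from press import *
press("back")
press("left")
# retreat
b=rot(yaw)[1]
move_l(pt(0,.085,.2),feed=.2)
set_joints([-1.396,0.22,1.526,0,1.395,-0.126])
print(observe()["time_s"],observe()["eef_pos"])
snap("top","top1");snap("scene","scene1")
import meas; meas.meas()
E
python3 - <<'E'
import cv2
a=cv2.imread("pics/top1.png")[155:245,240:370];b=cv2.imread("pics/scene1.png")[165:255,285:415]
cv2.imwrite("pics/z1.png",cv2.resize(cv2.hconcat([a,b]),None,fx=3,fy=3,interpolation=cv2.INTER_CUBIC))
E
```

```text
back 0.0755 [ 1.4  0.1 -0.9] False 8.78
back 0.0727 [ 1.5  1.  -0.5] False 9.05
back 0.0702 [ 0.7 -0.3 -0.5] False 9.32
back 0.0687 [ 1.1 -0.1  4.4] False 9.6
back 0.0666 [1.1 0.9 4.9] False 9.88
back 0.0639 [4.  2.5 3.6] False 10.15
back 0.0618 [2.4 1.7 8.6] False 10.43
back 0.0618 [-1.9 -0.   8. ] True 10.63
left 0.0755 [-1.3  0.5  1.7] False 13.54
left 0.0728 [-0.5 -0.4  1.7] False 13.82
left 0.0703 [ 0.4 -0.9  1.9] False 14.09
left 0.0678 [-0.7  0.   1.4] False 14.37
left 0.0655 [-0.2  1.   1.3] False 14.64
left 0.0627 [-0.7 -0.7  0.7] False 14.92
left 0.0618 [-2.6 -1.3  9.6] True 15.13
19.1 [ 0.18618478 -0.59671984  0.23182368]
top plane [ 0.0002 -0.0005 -0.001 ] cover x ext [-67.5  65.3] y ext [-88.9  89.4]
 base [-0.6  0.3] [200.  150.7] 89.9
  front [(3, 59.6), (9, 59.4), (15, 59.3), (21, 61.0), (25, 61.9), (29, 62.1), (33, 61.4)]
  back [(3, 59.0), (9, 59.6), (15, 59.5), (21, 61.3), (25, 62.1), (29, 61.9), (33, 61.2)]
  left [(3, 59.6), (9, 59.4), (15, 58.9), (21, 61.0), (25, 61.7), (29, 62.2), (33, 62.0)]
  right [(3, 59.6), (9, 59.2), (15, 59.5), (21, 62.0), (25, 63.5), (29, 63.3), (33, 63.0)]
 ins [ -5.  -10.4]
scene plane [ 0.     -0.0008  0.0008] cover x ext [-67.1  65.6] y ext [-92.6  87.1]
 base [-0.7 -2.8] [150.3 199.5] 0.1
  front [(3, 59.3), (9, 59.3), (15, 58.9), (21, 60.5), (25, 61.7), (29, 61.7), (33, 61.8)]
  back [(3, 59.2), (9, 59.5), (15, 59.3), (21, 61.2), (25, 61.9), (29, 60.2), (33, 56.3)]
  left [(3, 59.6), (9, 59.2), (15, 59.3), (21, 61.6), (25, 62.1), (29, 61.1), (33, None)]
  right [(3, 59.2), (9, 59.5), (15, 60.2), (21, 60.5), (25, 62.8), (29, 62.5), (33, 62.2)]
 ins [ -4.5 -13.1]
```

View pics/z1.png

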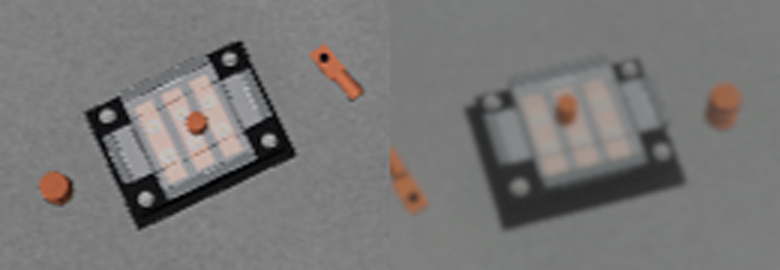

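The image shows all bars looking flush, the insulator standing, and the block unmoved. The right bar reads about 1 mm higher than the others, so I'll take a finer measurement.

```bash
python3 -W ignore - <<'E'
import meas;meas.meas(N=35)
print(meas.observe()["time_s"])
E
```

```text
top plane [ 0.0002 -0.0005 -0.001 ] cover x ext [-67.3  65.2] y ext [-88.9  89.5]
 base [-0.9  0.2] [199.8 149.7] 89.7
  front [(3, 59.3), (9, 59.4), (15, 59.5), (21, 60.8), (25, 61.8), (29, 62.0), (33, 61.1)]
  back [(3, 59.4), (9, 59.2), (15, 59.3), (21, 61.5), (25, 61.9), (29, 61.5), (33, 61.4)]
  left [(3, 59.4), (9, 59.4), (15, 59.3), (21, 61.4), (25, 61.7), (29, 61.7), (33, 61.7)]
  right [(3, 59.7), (9, 59.7), (15, 60.1), (21, 62.2), (25, 62.9), (29, 62.9), (33, 62.2)]
 ins [ -5.  -10.3]
scene plane [ 0.     -0.0006  0.0008] cover x ext [-67.3  65.4] y ext [-92.6  87.3]
 base [-1.  -2.4] [199.6 149.6] 89.8
  front [(3, 59.3), (9, 59.3), (15, 59.5), (21, 60.0), (25, 61.9), (29, 62.0), (33, 61.8)]
  back [(3, 59.4), (9, 59.5), (15, 59.3), (21, 61.8), (25, 61.8), (29, 60.6), (33, 57.1)]
  left [(3, 59.5), (9, 59.4), (15, 59.4), (21, 61.9), (25, 62.4), (29, 61.9), (33, None)]
  right [(3, 59.6), (9, 59.7), (15, 60.3), (21, 60.4), (25, 63.4), (29, 63.1), (33, 62.5)]
 ins [ -4.1 -13.1]
23.3
```

Both cameras agree that the right flap slopes up by about 0.04 rad, with the bar about 1.1 mm high, so it is not flush. I'll press it too.

```bash
python3 -W ignore - <<'E'
from press import *
press("right")
move_l(pt(0,-.085,.2),feed=.2)
set_joints([-1.396,0.22,1.526,0,1.395,-0.126])
print(observe()["time_s"])
import meas; meas.meas(N=14)
snap("top","top2");snap("scene","scene2");print(observe()["time_s"])
E
python3 - <<'E'
import cv2
a=cv2.imread("pics/top2.png")[155:245,240:370];b=cv2.imread("pics/scene2.png")[165:255,285:415]
cv2.imwrite("pics/z2.png",cv2.resize(cv2.hconcat([a,b]),None,fx=3,fy=3,interpolation=cv2.INTER_CUBIC))
E
```

```text
right 0.0755 [-0.   0.2  0.2] False 26.88
right 0.0727 [-0.7  0.3 -0.3] False 27.15
right 0.0703 [0.6 0.9 0.1] False 27.43
right 0.0678 [-0.8  0.4  0.5] False 27.7
right 0.0653 [-0.3  0.7  0. ] False 27.98
right 0.0628 [-0.7 -0.   0.4] False 28.25
right 0.0618 [-2.9  1.5  8.1] False 28.52
right 0.0618 [-4.   0.7 10. ] True 28.73
32.375
top plane [ 0.0002 -0.0005 -0.001 ] cover x ext [-67.4  65.1] y ext [-89.1  89.4]
 base [-0.9  0.2] [199.9 149.7] 89.7
  front [(3, 59.5), (9, 59.5), (15, 59.4), (21, 60.9), (25, 62.1), (29, 62.0), (33, 61.5)]
  back [(3, 59.3), (9, 59.5), (15, 59.3), (21, 61.3), (25, 61.7), (29, 61.9), (33, 62.5)]
  left [(3, 59.0), (9, 59.4), (15, 59.5), (21, 61.4), (25, 61.7), (29, 61.7), (33, 61.5)]
  right [(3, 58.9), (9, 59.6), (15, 59.1), (21, 60.7), (25, 61.5), (29, 61.3), (33, 61.1)]
 ins [ -5.2 -10.3]
scene plane [ 0.     -0.0008  0.0008] cover x ext [-67.2  65.6] y ext [-92.4  87.2]
 base [-1.7 -2.4] [151.3 199.8] 0.1
  front [(3, 59.5), (9, 59.7), (15, 59.5), (21, 59.9), (25, 61.8), (29, 61.8), (33, 61.9)]
  back [(3, 59.6), (9, 59.3), (15, 59.5), (21, 62.0), (25, 62.1), (29, 59.6), (33, 55.2)]
  left [(3, 59.2), (9, 59.6), (15, 59.8), (21, 61.7), (25, 62.1), (29, 62.1), (33, None)]
  right [(3, 59.3), (9, 59.4), (15, 59.4), (21, 59.6), (25, 62.1), (29, 62.1), (33, 61.2)]
 ins [ -4.2 -12.9]
33.875
```

View pics/z2.png

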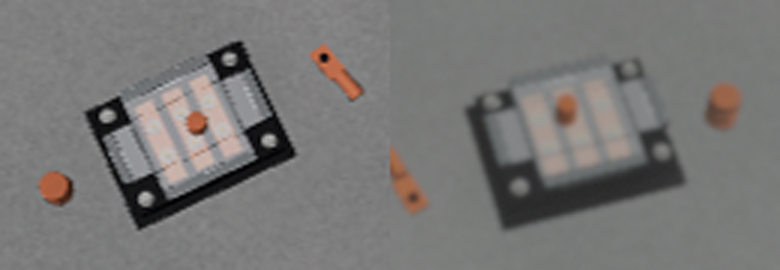

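Now all four bars read about 62 mm. The insulator is still standing in place, the block hasn't moved, and the arm is clear.

```bash
python3 -c "
from plant import *
job_done()"
```

```text
the job is handed in; nothing more can be done
```

All four rim flaps now lie flush, and the job was handed in at about 34 s of the 51 s allowed. I pressed them with shut fingertips in the order front, back, left, right, then returned the arm to its start pose, clear of everything.

- **Front and back:** these were fully open. Contact came at about 69 mm and the force rose, peaking around 5–9 N. Both hit the hard stop at 62 mm.
- **Left:** the first depth images showed it partly up, with the bar at about 66 mm. I felt no clear resistance until the stop at 62 mm, which disagrees with that reading. It may have been nearly home or closed by the earlier presses, and afterwards it measured flush.
- **Right:** I first took this one as shut, but a finer measurement in both cameras showed its bar about 1 mm high. I pressed it as well, and it then measured flush.

In the last check, both cameras read all four bars at about 62 mm. The back bar's outer edge read lower in the scene view, which I put down to measuring at its edge. The block and the small insulator were where they started to within about 1 mm, and the insulator was still standing. The highest readings I logged were about 10 N, well under the force limits.

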